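# Open the specimen clamp and hold its jaw at the mark

### The job

Slip the blade of the spatula under the orange lip of the clear cover on the specimen clamp and lift the cover, swinging it right over until it lies back on its stop; do not touch the cover with the gripper. Lay the spatula flat back down on the bench, then take the blue tab, pull the sprung jaw out until its red pointer stands level with the green marker, and finish while still holding it there with the gripper, so that a colleague can lay in a glass slide. Leave the slide box, the bottle and the sharps tub where they are.

Things in the scene. Friction and masses are not known exactly. Their poses are not given: they have to be found in the camera images.
- fixture: Fixed specimen clamp, 140 x 140 mm. Origin on the bench; front faces -x (to the robot). Base spans x -75..65, y -70..70 mm. Grey deck top 50 mm above the bench from x -35 to 65; in front of it a ledge, top 40 mm, open to the front: under the shut cover's lip a gap 11 mm high, 27 mm deep from the lip edge to the deck's riser. Steel bar, top 58 mm, across the deck at x 27..39.
- cover (a joint): Hinge of the clear hood (127 mm hinge to lip, 120 wide, 46 high, open below, 90 g, light hinge friction). 0 = shut, 2.4 rad = on its stop, behind the fixture. Let go, it falls shut below about 0.9 rad and falls back to the stop from about 1.4. Its front wall is 13 mm behind the lip's front edge.
- cover_lip (a point): Middle of the lower front edge of the cover's orange lip (4 mm thick, 120 mm wide); moves with the cover. Shut: at fixture x = -62 mm, 51 mm above the bench. Axes as the cover's: x from lip to hinge, y along the hinge.
- cover_hinge (a point): Middle of the cover's hinge line, 65 mm behind the fixture's origin (its +x), 51 mm above the bench; line runs along the fixture's y. Turns with the cover.
- jaw (a joint): Travel in m of the sprung aluminium jaw: 0 = home (shut, by its spring), grows as it is pulled along the fixture's -x (towards the fixture's front), end stop 0.050. Spring 3.6 N at home, rising 1.2 N per 10 mm; goes home when let go.
- tab_top (a point): Top middle of the jaw's upright blue tab, 89 mm above the bench; moves with the jaw. Tab 12 mm along the fixture's x, 30 along y, 33 tall above the jaw plate (40 x 62 mm, top 56 mm above the bench). Free on all sides once the cover is back. At home at fixture x = +5 mm. Axes as the fixture's.
- pointer (a point): Outer end of the small red pointer on the jaw's +y side: at the same fixture x as the tab's middle, 40 mm to the +y side. Moves with the jaw.
- mark: Fixed green marker on the deck beside the jaw (3 mm along x, 12 along y, 8 high), origin under its centre, 50 mm above the bench, at fixture y = +48 mm; axes as the fixture's. Its fixture x differs from run to run: the jaw must travel 20 to 38 mm to bring the pointer level with it (same fixture x).
- spatula: Loose spatula, about 70 g, lying flat on the bench on either side of the fixture. Origin on the underside, below the place to grip. x runs along it to the blade, z up. Black handle with a yellow band, 18 mm wide, 22 high, x -75 to +25 mm; steel blade 16 wide, 2.5 thick, x +25 to +100, mid-plane 11 mm above the underside.
- blade_tip (a point): End of the spatula's blade, middle of its thickness: 100 mm ahead of the spatula's origin, 11 mm above the underside. Axes as the spatula's.
- slide_box: Blue box with a white band, 100 x 80 x 30 mm, loose, origin under its centre. Not to be disturbed.
- reagent_bottle: Clear bottle with a blue cap, 66 mm across, 150 mm tall, loose, origin under its centre. Not to be disturbed.
- sharps_tub: Yellow tub with red lid, 110 mm across, 129 mm tall, loose, origin under its centre. Not to be disturbed.
There are look-alikes about, which are no part of the job. Leave any purple look-alike of the spatula alone. Leave any purple look-alike of the fixture alone.

How it is judged:
By the outcome, as a careful person would: the job done as asked, in the order asked, and still so for the second after the job is handed in, while the arm keeps its last pose, push and grip.
It also fails if it takes over 62 s, if anything falls off the work surface, if the arm or the gripper's body presses on something with over 40 N, if the wrist force passes 120 N, or if a joint passes its speed limit or range.

### The arm

A 6-joint arm with a two-finger parallel gripper is mounted at the origin on the work surface. World frame = base frame: x ahead of the robot, y to its left, z up, the work surface at z = 0. Lengths are in m, angles in rad, forces in N, time in s.
With the tool pointing down it reaches from about 0.375 to 0.75 m from the base axis. Payload 9 kg.
Tool frame: the origin (TCP) lies on the centre line of the jaws, within the pads' length; the fingertips stand 19 mm ahead of it and the grasp point (between the pads) is the TCP (ctrl.tcp_to_tips is the distance from the TCP to the fingertips, in m); z points along the fingers, y is the line along which they close (so a half turn about z gives the same grasp; the last joint's range is limited). The gripper opens to 85 mm and grips with 20 to 120 N. Pads are 22 mm wide; open, the fingers measure 114 mm over their backs; the gripper's body (76 mm by 85 mm) begins 54 mm behind the grasp point. The pads swing forward as they close: fully open they stand 13 mm farther back than shut.
Start: joints at [-1.463, 0.104, 0.097, 1.564, 0, 1.353], TCP at [0.192, -0.568, 0.25] pointing down, gripper open.
Joint ranges: [-2.99, 2.99], [-0.84, 1.86], [-1.1, 1.16], [-1.84, 2.11], [-1.51, 1.56], [-3.14, 3.14]. Speed limits (rad/s): [2.22, 2.22, 2.57, 3.14, 3.14, 3.14].

### API

Orientations are given as a unit quaternion [w, x, y, z].
In Python, from station import ctrl gives the robot as it stands. The module is installed in compiled form; this text tells all that it offers. Calls block until the motion is done:
- ctrl.goto(position, orientation): joint-space move of the TCP to a pose.
- ctrl.move_l(position, frame=None, feed=0.15, guard=None): straight line of the TCP; frame=None keeps the orientation; feed is the mean speed in m/s. With guard (N) it stops when the force on the tool has changed by that much, and returns True; else False.
- ctrl.move_j(angles): joint-space move.
- ctrl.set_gripper(opening): finger opening in m; the grip force is fixed at half the most; returns when the fingers have stopped.
- ctrl.wait(seconds).
- ctrl.solve_ik(position, orientation): joint angles nearest the present ones, or None.
- ctrl.get_obs(): the state.
- ctrl.get_image(name): name is "scene" or "side" or "wrist"; returns the picture (384x512x3 uint8, red, green, blue); there is no depth.
- ctrl.get_calibration(name): a dict with "intrinsics" (3x3 intrinsics, pixels), "R" (3x3) and "t" (3): a world point X has camera coordinates R X + t. Camera axes: x right, y down, z forward; pixel columns grow to the right and rows downward; lengths in m; the calibration is good to about 2 mm. The wrist camera is an equidistant fisheye: a pixel r from the principal point sees the ray r / f radians off the axis. A picture is of the moment at which its call begins: read the wrist's pose just before it. get_calibration takes no time and is no camera call; for the wrist camera it gives the pose at the moment of the call.
A pose or a line that the arm cannot do raises ctrl.Unreachable and nothing moves.
- ctrl.hand_in(): hands the job in; it is judged then, once.
Trained networks look in the newest picture that a camera, given by its name, has taken for a name from the list of things; names that differ only in an ending like _2 or _b are one class to them, and where a whole thing is asked for, a point or a joint stands for the part that bears it (a point fixed in the world has none). Each returns a list of dicts, best first, with "conf" (0 to 1); they miss things now and then, are a little off and sometimes report something else, mostly with a low value. They report only what shows in the picture. A call takes as long as a camera call. They do not tell look-alikes from the thing itself.
- ctrl.recognise(camera, thing): "extent" ([left, top, right, bottom] in pixels, round what is visible of it).
- ctrl.regions_of(camera, thing): "region" (384x512 bool, what is visible of it) and "extent" ([left, top, right, bottom] in pixels, round what is visible of it).
The state is a dict: "time": time; "joints": joint angles; "qd": joint speeds; "joint_torque": joint torques, N m; "ee_pos": TCP position; "tcp_rot": TCP orientation; "force": force on the tool from outside, world axes, zero at the start; "wrist_torque": the same for the moment, N m; "grip_width": finger opening in m; "finger_force": force on a finger pad.
Only numpy, scipy, OpenCV 4.12 (cv2) and the standard library are available. Lean on these libraries where they do the work, as an engineer would, in place of code of your own. Each camera call takes 0.05 s, during which the arm holds its last target. There are 200 camera calls.

## Working session

There is one attempt and no reset: what is moved stays moved. The work goes in short steps, each a Python script; the robot and the scene stay as the last script left them, time stands still between calls to the robot, and variables do not carry over. Pictures are saved under pics/ and viewed, at most 10 in all, crops included, and the job is handed in when it is done.

```bash
mkdir -p pics; python3 - <<'E'
from station import ctrl
import cv2,numpy as np
ims=[]
for c in("scene","side"):
    im=ctrl.get_image(c);ims.append(im);cv2.imwrite(f"pics/{c}0.png",cv2.cvtColor(im,cv2.COLOR_RGB2BGR))
    k=ctrl.get_calibration(c);print(c,k["intrinsics"].round(1).tolist(),(-k["R"].T@k["t"]).round(3),k["R"].round(2).tolist())
    for t in("fixture","spatula","mark","slide_box","reagent_bottle","sharps_tub","cover_lip","blade_tip","pointer","tab_top"):
        print(t,[(round(d["conf"],2),np.round(d["extent"]).tolist()) for d in ctrl.recognise(c,t)][:4])
print(ctrl.get_obs()["time"])
E
```

```text
scene [[346.5, 0.0, 254.5], [0.0, 346.5, 193.9], [0.0, 0.0, 1.0]] [1.286 0.124 1.007] [[-0.19, 0.98, 0.01], [0.78, 0.15, -0.61], [-0.6, -0.11, -0.79]]
fixture [(0.98, [122.0, 140.0, 168.0, 185.0]), (0.77, [232.0, 187.0, 278.0, 236.0])]
spatula [(0.75, [370.0, 174.0, 390.0, 212.0]), (0.47, [326.0, 177.0, 341.0, 211.0])]
mark []
slide_box [(0.79, [185.0, 147.0, 216.0, 171.0]), (0.66, [321.0, 211.0, 358.0, 259.0]), (0.29, [234.0, 186.0, 277.0, 235.0])]
reagent_bottle [(0.74, [149.0, 196.0, 176.0, 231.0])]
sharps_tub [(0.74, [322.0, 212.0, 359.0, 260.0]), (0.39, [151.0, 196.0, 172.0, 232.0])]
cover_lip [(0.92, [233.0, 185.0, 275.0, 224.0]), (0.78, [120.0, 139.0, 160.0, 174.0])]
blade_tip [(0.71, [323.0, 177.0, 343.0, 216.0]), (0.68, [365.0, 174.0, 388.0, 212.0]), (0.25, [234.0, 184.0, 278.0, 226.0])]
pointer []
tab_top []
side [[412.1, 0.0, 255.1], [0.0, 412.1, 186.7], [0.0, 0.0, 1.0]] [0.435 0.717 0.903] [[-0.98, -0.21, 0.0], [-0.16, 0.73, -0.66], [0.13, -0.65, -0.75]]
fixture [(0.94, [294.0, 76.0, 341.0, 124.0]), (0.7, [218.0, 162.0, 275.0, 226.0]), (0.57, [243.0, 277.0, 312.0, 314.0])]
spatula [(0.65, [246.0, 278.0, 313.0, 316.0]), (0.63, [247.0, 357.0, 328.0, 380.0])]
mark []
slide_box [(0.8, [306.0, 136.0, 343.0, 163.0])]
reagent_bottle [(0.61, [227.0, 88.0, 250.0, 135.0])]
sharps_tub [(0.76, [159.0, 240.0, 214.0, 303.0])]
cover_lip [(0.75, [294.0, 77.0, 342.0, 111.0]), (0.6, [216.0, 164.0, 270.0, 213.0])]
blade_tip [(0.94, [244.0, 279.0, 315.0, 312.0]), (0.64, [244.0, 357.0, 329.0, 381.0])]
pointer []
tab_top []
1.1
```

```bash
python3 - <<'E'
import cv2,numpy as np
a=cv2.imread("pics/scene0.png")[120:280,100:420];b=cv2.imread("pics/side0.png")[70:384,130:360]
cv2.imwrite("pics/a.png",cv2.resize(a,None,fx=2.5,fy=2.5,interpolation=2));cv2.imwrite("pics/b.png",cv2.resize(b,None,fx=1.9,fy=1.9,interpolation=2))
E
```

```text
(no output)
```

View pics/a.png

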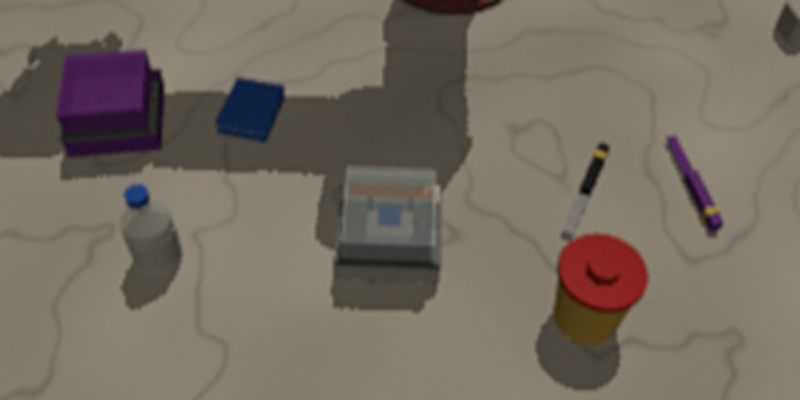

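View pics/b.png

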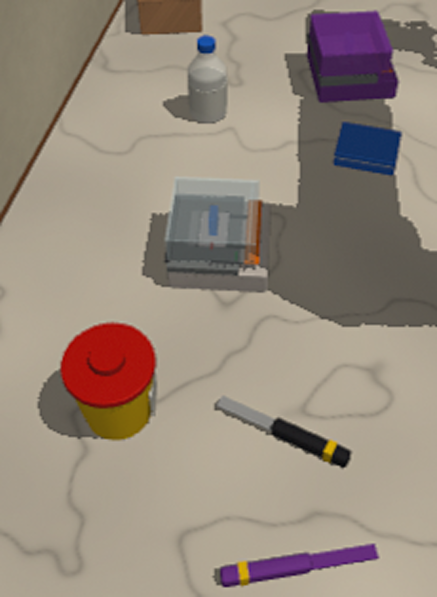

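Scene picture: the real fixture is at (255,210), with its lip facing the robot. The black spatula runs from handle end (342,179) to tip (327,214), and in the side view from (313,312) to (244,282). The purple ones are decoys. Next I'll look from close up with the wrist camera.

```bash
cat > h.py <<'E'
from station import ctrl
import numpy as np,cv2
from scipy.spatial.transform import Rotation as Rot
def quat(yaw,pitch=0):
    # tool z down, tool x along (cos yaw, sin yaw): handle lies along tool x; pitch>0 = tool x upward
    R=Rot.from_euler('z',yaw)*Rot.from_euler('y',-pitch)*Rot.from_euler('x',np.pi)
    x,y,z,w=R.as_quat();return [w,x,y,z]
def ray(c,px,k=None):
    k=k or ctrl.get_calibration(c);K=k["intrinsics"];R=k["R"];t=k["t"]
    d=np.array([(px[0]-K[0,2])/K[0,0],(px[1]-K[1,2])/K[1,1]])
    if c=="wrist":
        r=np.hypot(*d);v=np.array([*(d*np.sin(r)/max(r,1e-9)),np.cos(r)])
    else: v=np.array([*d,1])
    return -R.T@t,R.T@v
def onz(c,px,z,k=None):
    o,v=ray(c,px,k);return o+v*(z-o[2])/v[2]
def proj(c,X,k=None):
    k=k or ctrl.get_calibration(c);K=k["intrinsics"];p=k["R"]@np.asarray(X)+k["t"]
    if c=="wrist":
        a=np.arctan2(np.hypot(p[0],p[1]),p[2]);u=p[:2]/np.hypot(p[0],p[1])*a
    else:u=p[:2]/p[2]
    return u*[K[0,0],K[1,1]]+K[:2,2]
def snap(c,n):
    k=ctrl.get_calibration(c);im=ctrl.get_image(c);cv2.imwrite(f"pics/{n}.png",cv2.cvtColor(im,cv2.COLOR_RGB2BGR))
    np.save(f"pics/{n}.npy",k,allow_pickle=True);return im,k
def loadk(n): return np.load(f"pics/{n}.npy",allow_pickle=True).item()
E
python3 - <<'E'
from h import *
for n,s,d in(("tip",(326.8,214.4),(244,281.6)),("hend",(341.6,179),(312.6,312))):
    print(n,onz("scene",s,.011).round(3),onz("side",d,.011).round(3))
print("fix",onz("scene",(255,205),.06).round(3),onz("side",(246,188),.06).round(3))
for n,s in(("bottle",(162,228)),("tub",(336,245)),("box",(200,160))):print(n,onz("scene",s,0.02).round(3))
p=(onz("scene",(334,197),.011)+onz("side",(278,297),.011))/2
for q in(0,):
    k=ctrl.get_calibration("wrist");o=ctrl.get_obs();print(k["intrinsics"].tolist(),(-k["R"].T@k["t"]-o["ee_pos"]).round(3),o["tcp_rot"],quat(0))
    print(k["R"].round(2).tolist())
f=(onz("scene",(255,205),.06)+onz("side",(246,188),.06))/2
print(ctrl.solve_ik([p[0],p[1],.2],quat(0.3)),ctrl.solve_ik([f[0]-.03,f[1],.3],quat(0)))
ctrl.goto([p[0],p[1],.2],quat(0));snap("wrist","w1")
ctrl.goto([f[0]-.04,f[1],.28],quat(0));snap("wrist","w2")
a=[cv2.imread(f"pics/{n}.png") for n in("w1","w2")]
cv2.imwrite("pics/w12.png",cv2.resize(np.hstack(a),(800,300),interpolation=cv2.INTER_AREA))
print(p,f,ctrl.get_obs()["time"])
E
```

```text
tip [0.567 0.248 0.011] [0.557 0.251 0.011]
hend [0.393 0.293 0.011] [0.387 0.293 0.011]
fix [0.611 0.002 0.06 ] [0.609 0.001 0.06 ]
bottle [ 0.736 -0.29   0.02 ]
tub [0.688 0.284 0.02 ]
box [ 0.412 -0.255  0.02 ]
[[297.3186396354542, 0.0, 256.1997881855028], [0.0, 297.3186396354542, 195.46530968649324], [0.0, 0.0, 1.0]] [0.072 0.024 0.124] [5.31941679e-05 9.86760388e-01 1.62184874e-01 1.06881876e-05] [np.float64(6.123233995736766e-17), np.float64(1.0), np.float64(0.0), np.float64(0.0)]
[[0.32, -0.95, -0.0], [-0.91, -0.31, 0.29], [-0.28, -0.09, -0.96]]
[ 0.27765856 -0.05469424 -0.15507595  1.47041462  0.          3.11925121] [-0.22317495  0.0595517   0.14111073  1.65235535  0.          2.9184177 ]
[0.47787972 0.27096713 0.011     ] [0.60970535 0.00132853 0.06      ] 9.4583
```

View pics/w12.png

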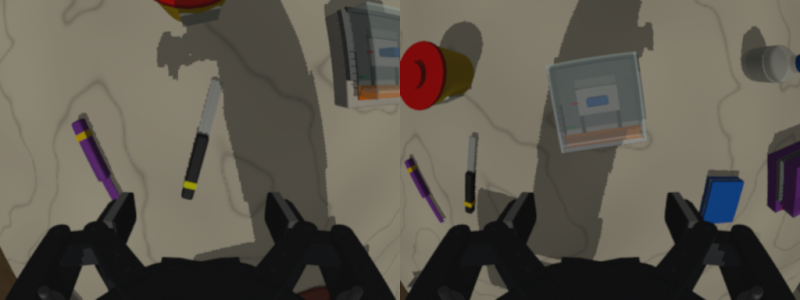

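Left half (w1): the spatula tip is near (278,102) and the handle end near (240,253) in full pixels. Right half (w2): the fixture is slightly yawed, with its lip on the near side. I'll enlarge both to read exact corners.

```bash
python3 - <<'E'
import cv2,numpy as np
a=cv2.imread("pics/w1.png")[85:270,215:305];b=cv2.imread("pics/w2.png")[55:205,180:330]
a=cv2.resize(a,None,fx=3,fy=3,interpolation=2);b=cv2.resize(b,None,fx=3.5,fy=3.5,interpolation=2)
c=np.zeros((560,800,3),np.uint8);c[:a.shape[0],:a.shape[1]]=a;c[:b.shape[0],270:270+b.shape[1]]=b
cv2.imwrite("pics/c.png",c)
E
```

```text
(no output)
```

View pics/c.png

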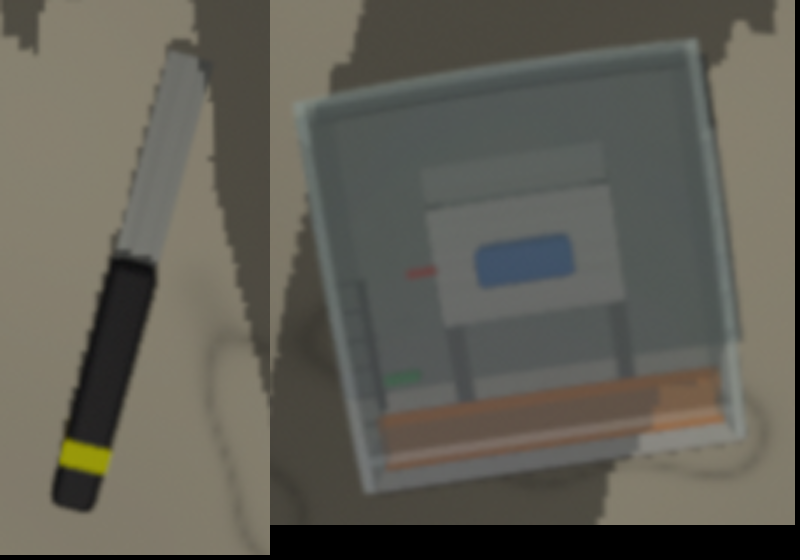

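Crop reading: spatula tip at about (188,56), handle front (134,258) and handle end (74,500). Tab top corners are (475,247), (572,235), (575,275) and (478,287). Pointer end is (408,272), mark (403,378), and the lip front edge runs (383,470) to (722,427). Fitting the poses now.

```bash
cat > fit.py <<'E'
from h import *
from scipy.optimize import least_squares
k1,k2=loadk("w1"),loadk("w2")
A=lambda x,y:(x/3+215-.33,y/3+85-.33); B=lambda x,y:((x-270)/3.5+180-.36,y/3.5+55-.36)
sp=[((.100,0,.012),A(188,56)),((.025,0,.022),A(134,260)),((-.075,0,.022),A(74,502))]
fx=[((.011,.015,.089),B(475,247)),((.011,-.015,.089),B(572,235)),((-.001,-.015,.089),B(575,275)),((-.001,.015,.089),B(478,287)),
 ((-.062,.06,.053),B(383,470)),((-.062,-.06,.053),B(722,427)),((.005,.04,.054),B(408,272))]
def fit(pts,k,x0):
    def X(p,q): return [p[0]+np.cos(p[2])*q[0]-np.sin(p[2])*q[1],p[1]+np.sin(p[2])*q[0]+np.cos(p[2])*q[1],q[2]]
    f=lambda p:np.concatenate([proj("wrist",X(p,q),k)-u for q,u in pts])
    r=least_squares(f,x0,x_scale=.01);return r.x,f(r.x).round(1)
S,rs=fit(sp,k1,[.48,.27,-.26]);F,rf=fit(fx,k2,[.61,0,0.])
if __name__=="__main__":
    print(S,rs);print(F,rf)
    m=onz("wrist",B(403,378),.058,k2)[:2]-F[:2];c,s=np.cos(F[2]),np.sin(F[2]);print("mark in fixture",c*m[0]+s*m[1],-s*m[0]+c*m[1])
E
python3 fit.py
```

```text
[ 0.46248337  0.27265809 -0.24544676] [ 0.2 -2.1  0.6  0.2 -0.8  2.4]
[0.61595715 0.00452757 0.1303319 ] [-0.6  0.7 -0.1  0.4  0.5  0.2  0.1  0.4 -0.  -0.9 -0.1 -0.7  0.2 -0.4]
mark in fixture -0.030611409221393545 0.046955437848385136
```

```bash
sed -i 's/A(188,56)/A(189,44)/' fit.py; python3 fit.py; python3 - <<'E'
from h import *
from fit import S,F
q=quat(S[2]+np.pi)
ctrl.goto([S[0],S[1],.12],q);ctrl.set_gripper(.05)
print(ctrl.move_l([S[0],S[1],.0225],feed=.12,guard=15))
ctrl.set_gripper(0.0)
o=ctrl.get_obs();print(o["ee_pos"],o["grip_width"],o["finger_force"],o["force"])
ctrl.move_l([S[0],S[1],.12],feed=.12)
# in front of lip: tip 35 mm short of the lip edge
yaw=F[2];u=np.array([np.cos(yaw),np.sin(yaw)])
tip=F[:2]+u*(-.062-.035);t=tip-u*.100
ctrl.goto([*t,.12],quat(yaw+np.pi));ctrl.move_l([*t,.0445+.0115],feed=.12)
o=ctrl.get_obs();print(o["ee_pos"],o["grip_width"],o["joints"].round(2),o["time"])
a,k=snap("scene","s3");b,k=snap("side","d3")
for c in("scene","side"):
  print(c,proj(c,[*tip,.0455]),proj(c,[*(F[:2]-u*.062),.051]))
a=cv2.imread("pics/s3.png")[150:240,200:310];b=cv2.imread("pics/d3.png")[140:250,210:370]
cv2.imwrite("pics/e.png",np.vstack([cv2.resize(a,(366,300),interpolation=2),np.zeros((0,366,3),np.uint8)]) if 0 else np.hstack([cv2.resize(a,(366,300),interpolation=2),cv2.resize(b,(434,300),interpolation=2)]))
E
```

```text
[ 0.46407165  0.27245387 -0.24165683] [-0.3  0.4  0.7 -1.4 -0.5  1.2]
[0.61595715 0.00452757 0.1303319 ] [-0.6  0.7 -0.1  0.4  0.5  0.2  0.1  0.4 -0.  -0.9 -0.1 -0.7  0.2 -0.4]
mark in fixture -0.030611409221393545 0.046955437848385136
False
[0.46475942 0.27266452 0.02342942] 0.01652204133680032 60.02874255180359 [-1.17064879 -0.46824531  5.9184254 ]
[ 0.42090362 -0.02090646  0.05647434] 0.016181464750097067 [-0.36 -0.42 -0.73  1.26 -0.   -0.49] 16.1
scene [257.13115986 186.67673208] [256.58738952 193.4592504 ]
side [278.53545    194.22111125] [265.77926057 192.10388371]
```

View pics/e.png

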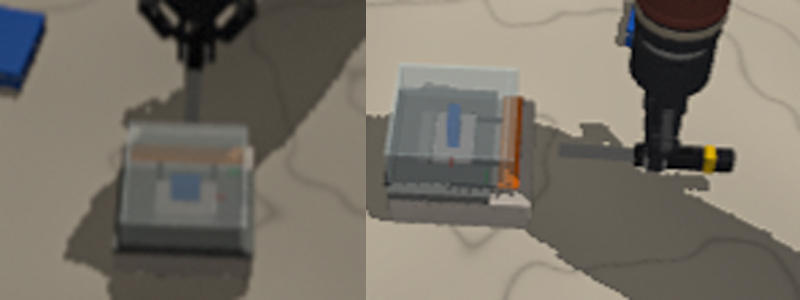

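The tip sits level and in line, about 2–3 mm shorter than nominal relative to the lip. Inserting and swinging.

```bash
python3 - <<'E'
from h import *
from fit import F
yaw=F[2];u=np.array([np.cos(yaw),np.sin(yaw)]);L=.098;dz=.0124
def P(xf,zmid): return [*(F[:2]+u*(xf-L)),zmid+dz]
print("ins",ctrl.move_l(P(-.050,.0445),feed=.06,guard=6))
o=ctrl.get_obs();print(o["force"].round(2))
r=.115
for th in np.linspace(.1,.9,5):
    ctrl.move_l(P(.065-r*np.cos(th),.051+r*np.sin(th)-.00125),feed=.09)
o=ctrl.get_obs();print(o["force"].round(2),o["ee_pos"],o["grip_width"],o["time"])
snap("scene","s4");snap("side","d4")
a=cv2.imread("pics/s4.png")[130:240,200:310];b=cv2.imread("pics/d4.png")[120:230,200:310]
cv2.imwrite("pics/f.png",np.hstack([cv2.resize(x,(400,400),interpolation=2) for x in(a,b)]))
E
```

```text
ins False
[-0.11 -0.56 -0.77]
[ 0.96 -1.17 -2.03] [ 0.512041   -0.00901721  0.15177828] 0.016603853588501454 19.1333
```

View pics/f.png

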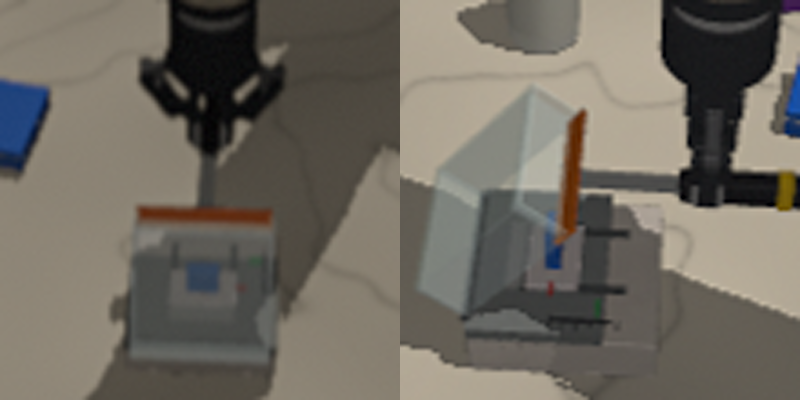

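The cover is lifted to about 0.9 rad with the tip on the lip. I'll continue over the top, then lay the spatula down.

```bash
python3 - <<'E'
from h import *
from fit import F,S
yaw=F[2];u=np.array([np.cos(yaw),np.sin(yaw)]);L=.098;dz=.0124
def P(xf,zmid): return [*(F[:2]+u*(xf-L)),zmid+dz]
r=.115
for th in (1.1,1.3,1.5,1.65,1.75):
    ctrl.move_l(P(.065-r*np.cos(th),.051+r*np.sin(th)-.00125),feed=.08)
o=ctrl.get_obs();print(o["force"].round(2),o["time"])
ctrl.move_l(P(-.02,.19),feed=.2)
q=quat(S[2]+np.pi)
ctrl.goto([S[0],S[1],.12],q)
print(ctrl.move_l([S[0],S[1],.0235],feed=.10,guard=5),ctrl.get_obs()["ee_pos"],ctrl.get_obs()["force"])
ctrl.set_gripper(.05);ctrl.move_l([S[0],S[1],.15],feed=.2)
ctrl.set_gripper(.06)
t=F[:2]+u*.085
ctrl.goto([*t,.22],quat(yaw+np.pi));snap("wrist","w5");snap("side","d5")
print(ctrl.get_obs()["time"])
a=cv2.imread("pics/w5.png");b=cv2.imread("pics/d5.png")[100:340,140:360]
cv2.imwrite("pics/g.png",np.hstack([cv2.resize(a,(440,330)),cv2.resize(b,(360,330),interpolation=2)]))
E
```

```text
[ 0.45 -0.35 -0.65] 21.1917
True [0.46297285 0.27195238 0.02344846] [-1.72197624 -0.44806814  5.62291328]
26.8667
```

View pics/g.png

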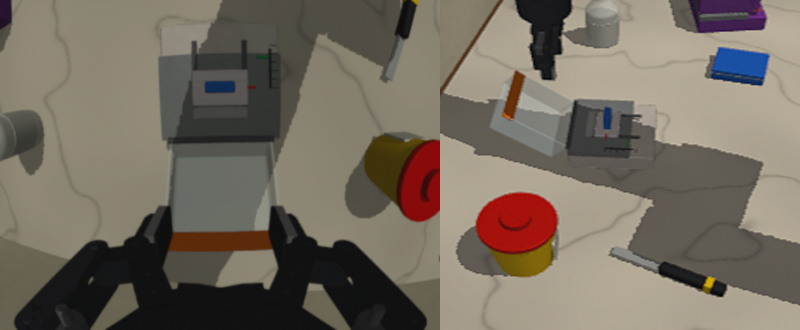

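The cover lies back on its stop and the spatula is flat on the bench. Now I'll crop the jaw, pointer and marker.

```bash
python3 - <<'E'
import cv2
a=cv2.imread("pics/w5.png")[20:170,180:330]
cv2.imwrite("pics/i.png",cv2.resize(a,(600,600),interpolation=2))
E
```

```text
(no output)
```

View pics/i.png

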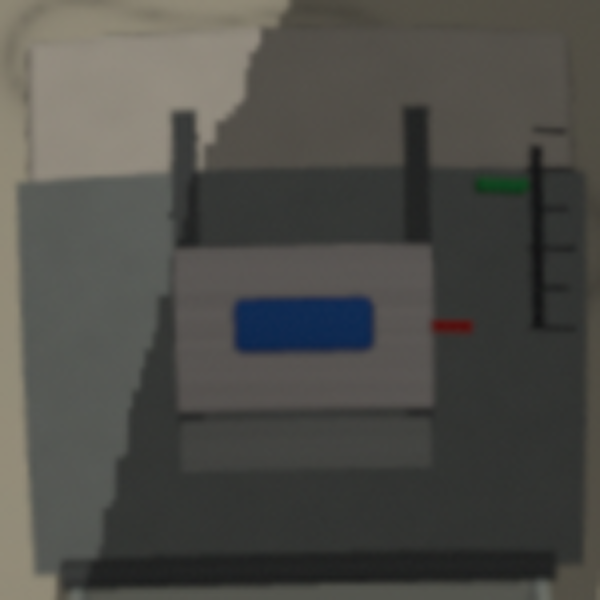

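```bash
python3 - <<'E'
from h import *
from fit import F
k=loadk("w5");u=np.array([np.cos(F[2]),np.sin(F[2])]);v=np.array([-u[1],u[0]])
C=lambda x,y:(x/4+180-.375,y/4+20-.375)
def fx(px,z):
    d=onz("wrist",C(*px),z,k)[:2]-F[:2];return (np.array([d@u,d@v])*1e3).round(1)
for n,p,z in(("mark top far",(501,177),.058),("mark base near",(501,195),.05),("pointer.053",(472,326),.053),("tab mid",(304,325),.089),("rule0",(560,328),.05),("rule50",(560,130),.05),("deck front",(300,170),.05),("tab front",(304,298),.089),("tab back",(304,351),.089)):print(n,fx(p,z))
b=cv2.imread("pics/w5.png").astype(int);g=b[...,1]-np.maximum(b[...,0],b[...,2]);r=b[...,2]-np.maximum(b[...,0],b[...,1])
for m,sl in((g,np.s_[55:75,295:318]),(r,np.s_[95:108,285:302])):print((m[sl].clip(8)-8).sum(1))
E
```

```text
mark top far [-32.6  47.1]
mark base near [-29.2  48.4]
pointer.053 [ 4.  41.1]
tab mid [5.1 0.4]
rule0 [ 3.6 63.6]
rule50 [-46.7  63.2]
deck front [-34.3  -0.6]
tab front [-0.7  0.4]
tab back [10.7  0.4]
[  0   0   0   0   0   0   0   0   0 122 291 320 217  41   0   0   0   0
   0   0]
[  0   0   0   0  38 388 543 385 115   0   0   0   0]
```

```bash
python3 - <<'E'
from h import *
from fit import F
u=np.array([np.cos(F[2]),np.sin(F[2])]);q=quat(F[2]+np.pi)
T=lambda s,z:[*(F[:2]+u*(.005-s)),z]
ctrl.goto(T(0,.16),q);print(ctrl.move_l(T(0,.082),feed=.1,guard=8))
ctrl.set_gripper(0.0);o=ctrl.get_obs();print(o["grip_width"],o["finger_force"],o["force"].round(1))
ctrl.move_l(T(.0348,.082),feed=.04);ctrl.wait(.3)
o=ctrl.get_obs();print(o["grip_width"],o["force"].round(1),o["ee_pos"]-T(.0348,.082),o["time"])
snap("wrist","w6");snap("side","d6");k=loadk("w6")
p=proj("wrist",[*(F[:2]+u*-.03+np.array([-u[1],u[0]])*.045),.055],k);print(p)
x,y=p.round().astype(int);x=min(max(x,50),462);y=min(max(y,50),334)
a=cv2.imread("pics/w6.png")[y-50:y+50,x-50:x+50];print(x-50,y-50)
b=cv2.imread("pics/d6.png")[140:240,210:310]
cv2.imwrite("pics/j.png",np.hstack([cv2.resize(a,(400,400),interpolation=2),cv2.resize(b,(400,400),interpolation=2)]))
E
```

```text
False
0.02838512295509503 59.767112731933594 [-1.4  3.6  5.3]
0.02836120816722002 [7.5 2.5 0.8] [1.91792222e-03 6.88253970e-05 1.16834067e-03] 30.0417
[334.80222268 237.66041181]
285 188
```

View pics/j.png

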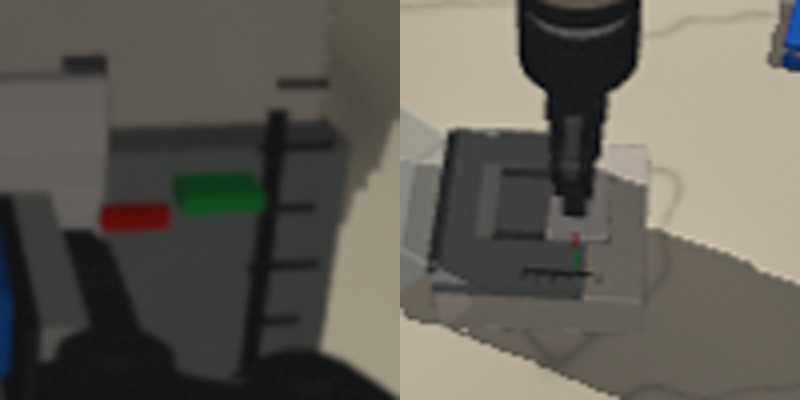

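Arm sag under the spring leaves the pointer (red, about (135,218)) a little short of the marker (green, about (220,193)). I'll compute the gap.

```bash
python3 - <<'E'
from h import *
from fit import F
k=loadk("w6");u=np.array([np.cos(F[2]),np.sin(F[2])]);v=np.array([-u[1],u[0]])
b=cv2.imread("pics/w6.png").astype(int)
print("G at cols 333-347\n",b[228:244,[333,338,343,347],1].T,"\nR at cols 312-325\n",b[236:250,[312,317,322,326],2].T)
def F2(X): d=np.array(X)-[*F[:2],0];return d
def box(cx,cy,hx,hy,z0,z1):
    P=[[*(F[:2]+u*(cx+i*hx)+v*(cy+j*hy)),z] for z in(z0,z1) for i in(-1,1) for j in(-1,1)]
    return np.array([proj("wrist",p,k) for p in P])
for cx in(-.0300,-.0310): print("mark",cx,box(cx,.048,.0015,.006,.05,.058).round(1).tolist())
for t in(.0,10,20,30,40,50): print("rule",t,proj("wrist",[*(F[:2]+u*(.005-t/1e3)+v*.062),.05],k).round(1))
print("ptr",[proj("wrist",[*(F[:2]+u*(.005-.033)+v*.04),z],k).round(1).tolist() for z in(.05,.053,.056)])
E
```

```text
G at cols 333-347
 [[60 60 59 57 56 56 57 56 60 67 72 74 73 70 64 60]
 [59 59 58 57 56 56 56 57 62 69 73 74 73 69 62 60]
 [59 59 58 56 56 56 56 57 64 71 73 74 72 66 61 59]
 [58 58 57 56 56 55 56 58 65 71 73 74 71 65 59 58]] 
R at cols 312-325
 [[60 60 62 67 73 84 91 92 92 87 71 58 49 39]
 [58 59 62 68 74 85 91 93 91 85 70 59 58 57]
 [58 59 63 68 76 87 91 92 90 80 64 58 57 58]
 [57 59 63 68 77 88 91 91 88 77 63 58 58 58]]
mark -0.03 [[328.2, 231.9], [347.4, 231.4], [327.7, 236.5], [346.8, 236.0], [331.3, 237.7], [351.2, 237.1], [330.8, 242.4], [350.6, 241.8]]
mark -0.031 [[328.3, 230.3], [347.6, 229.9], [327.9, 234.9], [347.0, 234.5], [331.4, 236.1], [351.4, 235.5], [330.9, 240.8], [350.8, 240.2]]
rule 0.0 [351.7 281.6]
rule 10 [354.  268.7]
rule 20 [356.2 255.1]
rule 30 [358.4 240.8]
rule 40 [360.5 225.8]
rule 50 [362.5 210.1]
ptr [[324.4, 237.3], [325.5, 239.5], [326.6, 241.7]]
```

```bash
cat > side.py <<'E'
from h import *
from fit import F
k=ctrl.get_calibration("side");u=np.array([np.cos(F[2]),np.sin(F[2])]);v=np.array([-u[1],u[0]])
def X(x,y,z): return [*(F[:2]+u*x+v*y),z]
def cen(n):
    b=cv2.imread(f"pics/{n}.png").astype(float)
    g=(b[...,1]-np.maximum(b[...,0],b[...,2])-10).clip(0);r=(b[...,2]-1.25*np.maximum(b[...,0],b[...,1])-12).clip(0)
    c0=proj("side",X(-.015,.044,.054),k).astype(int);o=[]
    for m in(r,g):
        w=np.zeros_like(m);s=np.s_[c0[1]-14:c0[1]+14,c0[0]-16:c0[0]+16];w[s]=m[s]
        yy,xx=np.mgrid[:384,:512];o.append(np.array([(w*xx).sum(),(w*yy).sum()])/w.sum());print(n,o[-1].round(2),w.sum(),(w>0).sum())
    return o
def xof(px,y,z): # fixture x from column given y,z
    from scipy.optimize import brentq
    return brentq(lambda x:proj("side",X(x,y,z),k)[0]-px[0],-.1,.1)*1e3
if __name__=="__main__":
    for n in("d5","d6"):
        r,g=cen(n);print(n,"ptr",[round(xof(r,.0355,z),1) for z in(.051,.054,.057)],"mark",round(xof(g,.048,.055),1))
        print(proj("side",X(xof(r,.0355,.054)/1e3,.0355,.054),k),proj("side",X(-.03,.048,.055),k))
E
python3 side.py
```

```text
d5 [241.   199.07] 96.5 4
d5 [253.84 204.21] 103.0 10
d5 ptr [2.2, 2.1, 2.0] mark -33.3
[241.         199.93548264] [252.60514641 204.10913024]
d6 [253.3  200.31] 56.5 7
d6 [253.84 204.2 ] 112.0 10
d6 ptr [-30.8, -30.8, -30.8] mark -33.3
[253.29646018 200.72285637] [252.60514641 204.10913024]
```

```bash
python3 - <<'E'
from h import *
from fit import F
import side
u=np.array([np.cos(F[2]),np.sin(F[2])])
T=lambda s,z:[*(F[:2]+u*(.005-s)),z]
ctrl.move_l(T(.0374,.082),feed=.03);ctrl.wait(.4)
o=ctrl.get_obs();print("travel",.005-(o["ee_pos"][:2]-F[:2])@u,o["force"].round(1),o["time"])
snap("wrist","w7");snap("side","d7");r,g=side.cen("d7");print(side.xof(r,.0355,.055),side.xof(g,.048,.055))
k=loadk("w7");p=proj("wrist",[*(F[:2]+u*-.03+np.array([-u[1],u[0]])*.045),.055],k);x,y=p.round().astype(int);print(x-25,y-25)
a=cv2.imread("pics/w7.png")[y-25:y+25,x-25:x+25]
cv2.imwrite("pics/l.png",cv2.convertScaleAbs(cv2.resize(a,(500,500),interpolation=0),alpha=1.8))
E
```

```text
travel 0.0354718991555012 [8.2 2.7 1.2] 30.7917
d7 [254.31 200.29] 59.5 6
d7 [253.82 204.26] 111.0 10
-33.506063798119726 -33.219930531248124
309 217
```

View pics/l.png

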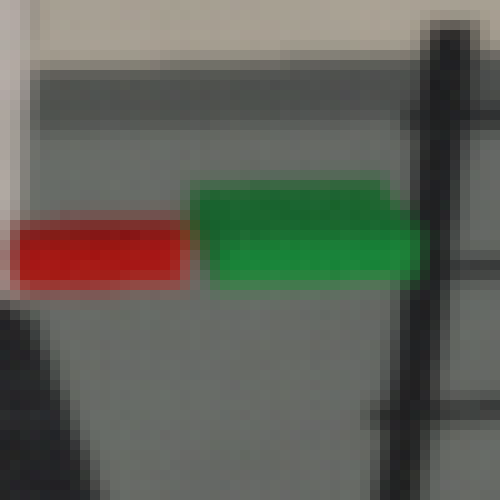

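Pointer and marker top faces are level in this crop (both about row 262). The side view agrees to within about 0.3 mm. Handing in.

```bash
python3 -c "
from station import ctrl
o=ctrl.get_obs();print(o['grip_width'],o['finger_force'],ctrl.hand_in())"
```

```text
the job is handed in; nothing more can be done
0.028736831666423723 59.27603244781494 None
```

The job is handed in: the cover was swung over onto its stop with the spatula, the spatula lies flat on the bench, and the gripper is holding the blue tab with the pointer level with the marker (about 35.5 mm of travel), at about 31 s of the 62 s allowed; the verdict was not reported back.

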